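# Hang the amber beaker to dry

## Robot

A 6-joint arm with a two-finger parallel gripper is mounted at the origin on the work surface. World frame = base frame: x ahead of the robot, y to its left, z up, the work surface at z = 0. Lengths are in m, angles in rad, forces in N, time in s.
With the tool pointing down it reaches from about 0.375 to 0.9 m from the base axis. Payload 3.1 kg.
Tool frame: the origin (TCP) lies on the front face of the gripper's body, between the roots of the fingers; the fingertips stand 73 mm ahead of it and the grasp point (between the pads) lies 54 mm ahead of it (manip.tips_ahead is the distance from the TCP to the fingertips, in m); z points along the fingers, y is the line along which they close (so a half turn about z gives the same grasp; the last joint's range is limited). The gripper opens to 85 mm and grips with 20 to 120 N. Pads are 22 mm wide; open, the fingers measure 114 mm over their backs; the gripper's body (76 mm by 85 mm) begins 54 mm behind the grasp point. The pads swing forward as they close: fully open they stand 13 mm farther back than shut.
Start: joints at [0.944, 0.527, 1.433, -0, 1.181, -0.178], TCP at [0.271, 0.563, 0.304] pointing down, gripper open.
Joint ranges: [-3.08, 3.08], [-0.75, 2.2], [0.22, 2.44], [-1.43, 4.57], [0, 2.65], [-2.85, 2.85]. Speed limits (rad/s): [2.79, 2.79, 3.14, 3.14, 3.14, 3.14].

## Interface

Orientations are given as a unit quaternion [x, y, z, w].
In Python, from station import sense, eyes, workorder, manip gives the robot as it stands.
- The arm moves only by the shell command python3 -m inch 'ROWS' [OPENING] [FORCE]. ROWS is JSON, a list of rows, each an object of numbers: "dx", "dy", "dz": the shift along the tool's x, y, z in cm; "wx", "wy", "wz": the turn, a rotation vector about the tool's x, y, z in degrees. In form: [{"dx": .., "dy": .., "dz": .., "wx": .., "wy": .., "wz": ..}, ...]. A call has 1 to 10 rows; each row shifts and turns the commanded pose from where the row before left it, along the tool's axes as they then stand; what a row does not reach is not made up. A row lasts 1/8 s, in which the tool goes at most 62.5 mm and 10.7 degrees, less where a joint would pass 70% of its speed; a pose out of reach is approached as far as the arm can. A call with a gripper value outside its range is refused whole. OPENING is the opening, from 0 (shut) to 1 (fully open), set as the call begins (- or left out, the last holds). The fingers move at their own pace and stop on an object; FORCE is the grip in N (left out, the last holds). Time passes only in rows, so rows that do not move let the fingers close. It gives the time, the measured TCP pose, the force, the opening and the grip force at its end, in the units of the state.
- sense(): the state, without advancing time (a new reading comes with each control period).
- eyes.snapshot(name): name is "scene" or "side" or "wrist"; returns the picture (400x640x3 uint8, red, green, blue); there is no depth.
- eyes.camera_params(name): a dict with "fx", "fy", "cx", "cy" (pixels), "rvec" (rotation vector, rad) and "tvec" (3), from world to camera coordinates, as OpenCV has them. Camera axes: x right, y down, z forward; pixel columns grow to the right and rows downward; lengths in m; the calibration is good to about 2 mm. A picture is of the moment at which its call begins: read the wrist's pose just before it. camera_params takes no time and is no camera call; for the wrist camera it gives the pose at the moment of the call.
- workorder.sign_off(): hands the job in; it is judged then, once.
The state is a dict: "t": time; "q": joint angles; "qd": joint speeds; "tau": joint torques, N m; "tcp_pos": TCP position; "tool_rot": TCP orientation; "force": force on the tool from outside, world axes, zero at the start; "ft_torque": the same for the moment, N m; "finger_gap": opening from 0.0 (shut) to 1.0 (fully open); "gripper_force": force on a finger pad.
Only numpy, scipy, OpenCV 4.12 (cv2) and the standard library are available. Lean on these libraries where they do the work, as an engineer would, in place of code of your own. Each camera call takes 0.05 s, during which the arm holds its last target. There are 200 camera calls.

## Task

Take the washed amber glass beaker from its sloping cradle, turn it mouth down and put it over the free blue peg of the white drying stand. Lower it gently until its rim stands on the stand's base plate before you let go, and leave it there. Leave the two clear beakers where they are.

Things in the scene. Friction and masses are not known exactly. Their poses are not given: they have to be found in the camera images.
- amber_mid (a point): Centre of the loose amber glass beaker: round, 44 mm outside, 38 inside, 100 long, 80 g; +z runs from its closed base (50 mm behind this point) to its open mouth (50 mm ahead). It lies in a fixed wire cradle, on two rods under it, flanks free, about 75 mm above the table, mouth to the left (+y, within 20 degrees) and 20 degrees below level, rim against a low stop bar; it lifts straight up and out.
- peg_foot (a point): Foot of the free upright blue peg, on the fixed white stand's 8 mm base plate; z up. The peg is 16 mm thick with a bevelled tip and rises 80 mm. A beaker standing mouth down over it has its rim on the plate and its centre 50 mm above this point, up to 11 mm off-centre. The other peg, 150 mm along this point's -y axis, is taken.
- clear_mid (a point): Centre of a clear beaker of the same shape and axes, lying in the other identical cradle, 190 to 320 mm to one side or the other of the amber one. Leave it alone.
- parked_mid (a point): Centre of another clear beaker of the same shape and axes, standing mouth down over the stand's other peg. Leave it alone.
Things that resemble listed ones, but are neither listed nor needed, are in the scene too. What is shaped like the part that bears amber_mid but purple is not meant.

How it is judged:
On the way:
1. The amber beaker is over the free peg, mouth down, its rim lowered to within 12 mm of the base plate while the fingers still hold it (horizontal distance between amber_mid and peg_foot below 0.018 m and angle between amber_mid's own z axis and vertical above 2.8 rad and z of amber_mid in the frame of peg_foot below 0.062 m and contact force between the fingers and amber above 0.5 N), for 0.1 s.
At the end, for the whole second after the job is handed in: The amber beaker stands at rest, mouth down over the free peg: centre within 18 mm of the peg's axis, within 10 degrees of upright, its rim on the base plate (within 6 mm) (horizontal distance between amber_mid and peg_foot below 0.018 m and angle between amber_mid's own z axis and vertical above 2.967 rad and z of amber_mid in the frame of peg_foot below 0.056 m and linear speed of amber below 0.02 m/s); the robot touches nothing.
It fails at once if A clear beaker is moved by more than 30 mm (distance of any of clear_mid, parked_mid from where it was at the start of the episode above 0.03 m).
It also fails if it takes over 42 s, if anything falls off the work surface, if the arm or the gripper's body presses on something with over 40 N, if the wrist force passes 120 N, or if a joint passes its speed limit or range.

## Working session

There is one attempt and no reset: what is moved stays moved. The work goes in short steps, Python scripts to look and compute and a shell command to move; the robot and the scene stay as the last step left them, time stands still between calls to the robot, and variables do not carry over. Pictures are saved under pics/ and viewed, at most 10 in all, crops included, and the job is handed in when it is done.

```bash
mkdir -p pics; python3 - <<'E'
from station import sense, eyes, workorder, manip
import cv2,numpy as np
s=sense(); print({k:np.round(s[k],3) for k in ('t','tcp_pos','tool_rot','finger_gap','force')})
for n in ("scene","side"):
    im=eyes.snapshot(n); cv2.imwrite(f"pics/{n}0.png",im[:,:,::-1]); 
for n in ("scene","side","wrist"): print(n,{k:np.round(v,3) for k,v in eyes.camera_params(n).items()})
E
```

```text
{'t': np.float64(0.0), 'tcp_pos': array([0.271, 0.563, 0.303]), 'tool_rot': array([ 0.223,  0.975, -0.001, -0.   ]), 'finger_gap': np.float64(1.0), 'force': array([-0.834,  0.601, -0.23 ])}
scene {'fx': np.float64(427.065), 'fy': np.float64(427.065), 'cx': np.float64(325.731), 'cy': np.float64(208.77), 'rvec': array([ 2.426,  0.977, -0.284]), 'tvec': array([-0.362, -0.322,  1.276])}
side {'fx': np.float64(435.95), 'fy': np.float64(435.95), 'cx': np.float64(320.997), 'cy': np.float64(191.559), 'rvec': array([ 2.296, -0.275,  0.091]), 'tvec': array([-0.556,  0.106,  1.033])}
wrist {'fx': np.float64(303.23), 'fy': np.float64(303.23), 'cx': np.float64(311.225), 'cy': np.float64(203.53), 'rvec': array([-2.42 , -1.52 , -0.246]), 'tvec': array([-0.625, -0.041,  0.381])}
```

View pics/scene0.png

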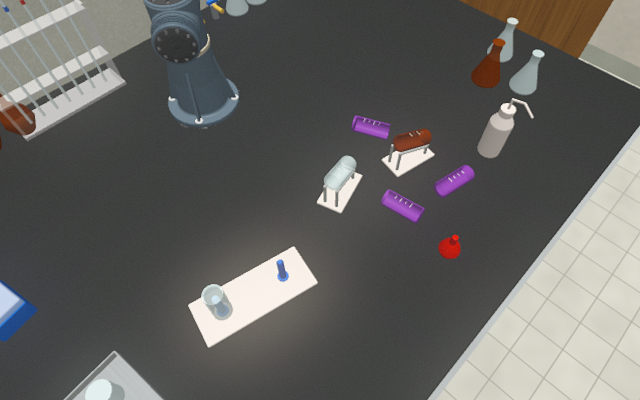

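View pics/side0.png

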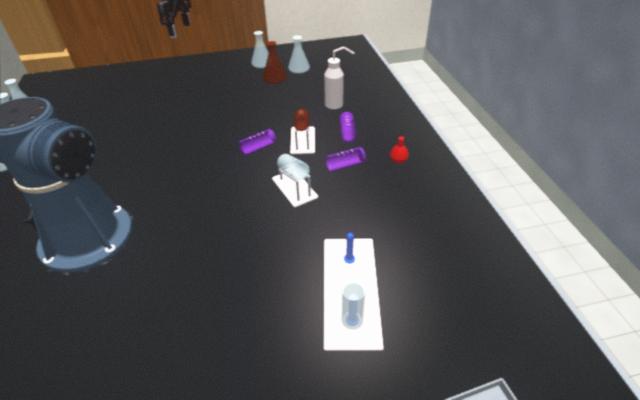

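Both pictures show the same layout. The amber beaker in its cradle is at scene (411,141) and side (301,119). It could be mistaken for:
- the amber conical flask, scene (488,65)
- an amber object at the far left, scene (12,115)
- the purple cylinders, scene (371,126), (403,205) and (455,180)
- the clear beaker in the other cradle, scene (340,173)

I choose the amber cylinder in the wire cradle. The free peg is at scene (282,270) and side (349,248).

```bash
python3 - <<'E'
import cv2,numpy as np
a=cv2.imread("pics/scene0.png");b=cv2.imread("pics/side0.png")
def c(im,x,y,w=80,h=60,k=5): return cv2.resize(im[y:y+h,x:x+w],None,fx=k,fy=k,interpolation=cv2.INTER_CUBIC)
cv2.imwrite("pics/crop0.png",np.vstack([np.hstack([c(a,370,115),c(b,260,100)]),np.hstack([c(a,240,240),c(b,310,220)])]))
E
```

```text
(no output)
```

View pics/crop0.png

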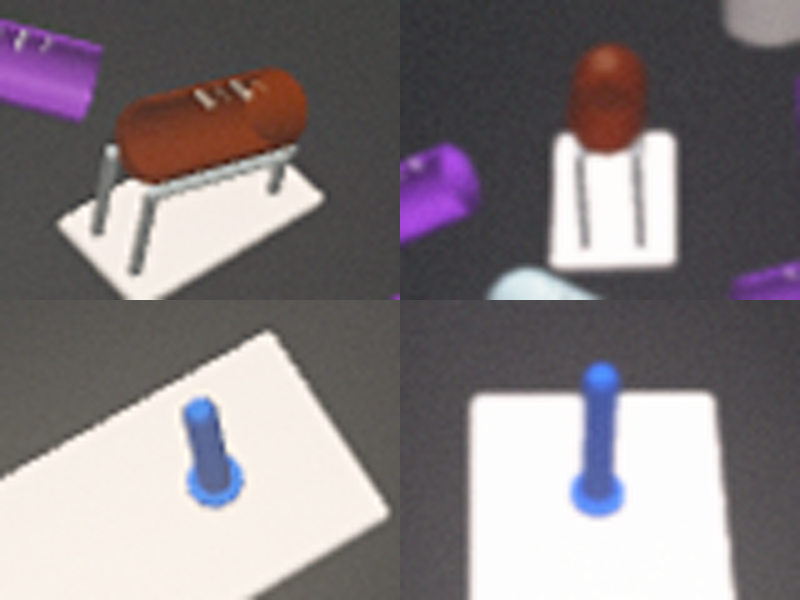

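```bash
cat > h.py <<'E'
import numpy as np,cv2
from scipy.spatial.transform import Rotation as R
from scipy.optimize import least_squares
def proj(c,P):
    K=np.array([[c['fx'],0,c['cx']],[0,c['fy'],c['cy']],[0,0,1]],float)
    return cv2.projectPoints(np.asarray(P,float).reshape(-1,1,3),np.array(c['rvec'],float),np.array(c['tvec'],float),K,None)[0][:,0]
def tri(cams,px,x0=(.6,0,.05)):
    r=least_squares(lambda X:np.concatenate([proj(c,X)[0]-p for c,p in zip(cams,px)]),x0)
    return r.x,np.abs(r.fun).max()
def cyl(p,yaw,pitch=-20,L=.1,r=.022):
    # yaw: deg from +y toward -x
    y,e=np.radians([yaw,pitch]); z=np.array([-np.sin(y)*np.cos(e),np.cos(y)*np.cos(e),np.sin(e)])
    u=np.cross(z,[0,0,1]);u/=np.linalg.norm(u);v=np.cross(z,u)
    t=np.linspace(0,2*np.pi,40)[:,None]; ring=r*(np.cos(t)*u+np.sin(t)*v)
    return np.vstack([p+z*L/2+ring,p-z*L/2+ring]),z
E
python3 - <<'E'
from h import *
from station import eyes
C=[eyes.camera_params(n) for n in("scene","side")]
for n,p in dict(amber=[(412.4,140.2),(301.6,119.6)],foot=[(283,276.4),(349.4,258.8)],tip=[(280,261.6),(350.2,235)],parked=[(216,302),(353,307)],clear=[(340,173),(294,168)]).items():
    X,e=tri(C,np.array(p,float));print(n,X.round(4),round(e,2)); 
    if n=='amber':A=X
# silhouette fit
ms=[]
for n,(x,y,w,h) in (("scene",(375,120,65,40)),("side",(285,100,35,35))):
    im=cv2.imread(f"pics/{n}0.png").astype(int); m=(im[:,:,2]-im[:,:,0]>30)&(im[:,:,2]-im[:,:,1]>25)
    k=np.zeros(m.shape,bool);k[y:y+h,x:x+w]=1;ms.append((m&k).astype(np.uint8)); print(ms[-1].sum())
def pj(c,p):
    m=np.zeros((400,640),np.uint8);H=cv2.convexHull(proj(c,cyl(p[:3],p[3])[0]).astype(np.float32))
    cv2.fillConvexPoly(m,np.round(H*16).astype(int),1,shift=4);return m
from scipy.optimize import minimize
f=lambda p:sum((pj(c,p*np.array([1,1,1,1000]))!=m).sum()/m.sum() for c,m in zip(C,ms))
best=min((minimize(f,[*A,y/1000],method='Nelder-Mead',options=dict(initial_simplex=np.array([[*A,y/1000]]+[[*(A+d),(y+dy)/1000] for d,dy in (([.01,0,0],0),([0,.01,0],0),([0,0,.01],0),([0,0,0],6))]))) for y in(-15,-5,5,15)),key=lambda r:r.fun)
print(best.x*[1,1,1,1000],best.fun)
for c in C: print(proj(c,[A+cyl(A,best.x[3]*1000)[1]*.05,A-cyl(A,best.x[3]*1000)[1]*.05]).round(0))
E
```

```text
amber [0.573  0.2486 0.0727] 0.03
foot [ 0.583  -0.223   0.0078] 0.03
tip [ 0.5829 -0.222   0.085 ] 0.2
parked [ 0.545  -0.3713  0.059 ] 1.09
clear [0.511  0.0425 0.0715] 0.88
603
285
[  0.57112553   0.2515615    0.07328859 -10.9103499 ] 0.2492275464781356
[[425. 137.]
 [399. 144.]]
[[302. 116.]
 [301. 124.]]
```

```bash
python3 - <<'E'
from h import *
foot=np.array([.583,-.223,.008])
for flip in (0,1):
  for head in (-101,-85,-70,-55,-40,-21):
    for tilt in (20,):
      for q23 in (85,105,125):
        for gb in (.06,):
          out=[]
          h,t=np.radians([head,tilt]); z=np.array([np.cos(h)*np.cos(t),np.sin(h)*np.cos(t),-np.sin(t)])
          y=np.array([-np.sin(h),np.cos(h),0])*(-1 if flip else 1); x=np.cross(y,z)
          W=foot+[0,0,gb]-z*(.054+.2); q1=np.arctan2(W[1],W[0])
          M=(R.from_euler('z',q1)*R.from_euler('y',np.radians(q23))).inv()*R.from_matrix(np.c_[x,y,z])
          a=M.as_euler('ZYZ',degrees=True); a[2]=(a[2]-90+180)%360-180
          if q23!=105: continue
          print(flip,head,'W',W.round(2),round(np.linalg.norm(W[:2]),2),'q1',round(np.degrees(q1)),'q4-6',a.round(0))
E
```

```text
0 -101 W [0.63 0.01 0.15] 0.63 q1 1 q4-6 [-67.  96.  18.]
0 -85 W [0.56 0.01 0.15] 0.56 q1 2 q4-6 [-71.  82.  13.]
0 -70 W [0.5  0.   0.15] 0.5 q1 0 q4-6 [-74.  67.   8.]
0 -55 W [ 0.45 -0.03  0.15] 0.45 q1 -4 q4-6 [-76.  49.   3.]
0 -40 W [ 0.4  -0.07  0.15] 0.41 q1 -10 q4-6 [-76.  29.  -5.]
0 -21 W [ 0.36 -0.14  0.15] 0.39 q1 -21 q4-6 [ -1.   5. -89.]
1 -101 W [0.63 0.01 0.15] 0.63 q1 1 q4-6 [ -67.   96. -162.]
1 -85 W [0.56 0.01 0.15] 0.56 q1 2 q4-6 [ -71.   82. -167.]
1 -70 W [0.5  0.   0.15] 0.5 q1 0 q4-6 [ -74.   67. -172.]
1 -55 W [ 0.45 -0.03  0.15] 0.45 q1 -4 q4-6 [ -76.   49. -177.]
1 -40 W [ 0.4  -0.07  0.15] 0.41 q1 -10 q4-6 [-76.  29. 175.]
1 -21 W [ 0.36 -0.14  0.15] 0.39 q1 -21 q4-6 [-1.  5. 91.]
```

```bash
cat >> h.py <<'E'
def to(pos,zd=None,yd=None,s=None):
    "shift in cm in present tool axes; turn (deg rotvec in present tool axes)"
    from station import sense
    s=s or sense(); r=R.from_quat(s['tool_rot'])
    print('t',round(s['t'],2),'q',np.degrees(s['q']).round(0),'shift cm',(r.inv().apply(np.array(pos)-s['tcp_pos'])*100).round(2))
    if zd is not None:
        z=np.array(zd,float);z/=np.linalg.norm(z);y=np.array(yd,float);y-=z*(y@z);y/=np.linalg.norm(y)
        print('turn deg',np.degrees((r.inv()*R.from_matrix(np.c_[np.cross(y,z),y,z])).as_rotvec()).round(2))
E
python3 -c "
from h import *
a=np.radians(-10.9)
to([.571,.245,.25],[0,0,-1],[np.cos(a),np.sin(a),0])"
```

```text
t 0.1 q [ 54.  30.  82.  -0.  68. -10.] shift cm [-40.83 -15.59   5.32]
turn deg [-1.100e-01  6.000e-02  7.519e+01]
```

```bash
python3 -m inch '[{"dx":-5.1,"dy":-1.95,"dz":0.66},{"dx":-5.1,"dy":-1.95,"dz":0.66},{"dx":-5.1,"dy":-1.95,"dz":0.66},{"dx":-5.1,"dy":-1.95,"dz":0.66},{"dx":-5.1,"dy":-1.95,"dz":0.66},{"dx":-5.1,"dy":-1.95,"dz":0.66},{"dx":-5.1,"dy":-1.95,"dz":0.66},{"dx":-5.1,"dy":-1.95,"dz":0.66}]' 1
python3 -m inch '[{"wz":9.4},{"wz":9.4},{"wz":9.4},{"wz":9.4},{"wz":9.4},{"wz":9.4},{"wz":9.4},{"wz":9.4},{}]'
python3 - <<'E'
from h import *
from station import eyes,sense
a=np.radians(-10.9); to([.571,.245,.25],[0,0,-1],[np.cos(a),np.sin(a),0])
c=eyes.camera_params("wrist"); im=eyes.snapshot("wrist")[:,:,::-1].copy(); cv2.imwrite("pics/w1.png",im)
P,z=cyl(np.array([.571,.2516,.073]),-10.9)
cv2.polylines(im,[cv2.convexHull(proj(c,P).astype(np.float32)).astype(int)],True,(0,255,0),1)
cv2.imwrite("pics/w1o.png",im)
E
```

```text
t 0.1 q [ 54.  30.  82.  -0.  68. -10.] shift cm [-40.83 -15.59   5.32]
turn deg [-1.100e-01  6.000e-02  7.519e+01]invalid input at $[0]: expected keys dx, dy, dz, wx, wy, wz
invalid input at $[0]: expected keys dx, dy, dz, wx, wy, wz
```

View pics/w1o.png

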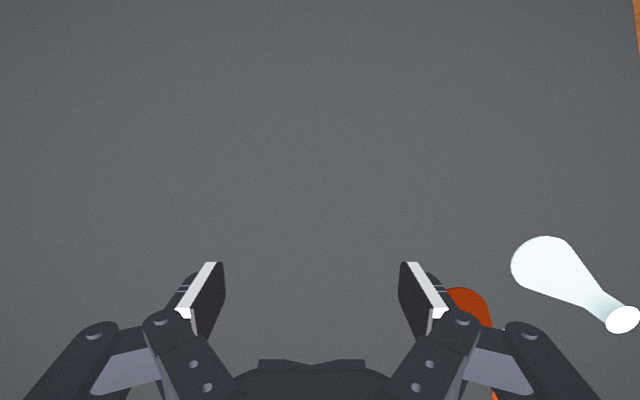

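The rows were refused because every row needs all six keys, so the arm has not moved. The picture shows only the fingers and an amber and a clear flask at the right.

```bash
python3 -m inch '[{"dx":-5.1,"dy":-1.95,"dz":0.66,"wx":0,"wy":0,"wz":0},{"dx":-5.1,"dy":-1.95,"dz":0.66,"wx":0,"wy":0,"wz":0},{"dx":-5.1,"dy":-1.95,"dz":0.66,"wx":0,"wy":0,"wz":0},{"dx":-5.1,"dy":-1.95,"dz":0.66,"wx":0,"wy":0,"wz":0},{"dx":-5.1,"dy":-1.95,"dz":0.66,"wx":0,"wy":0,"wz":0},{"dx":-5.1,"dy":-1.95,"dz":0.66,"wx":0,"wy":0,"wz":0},{"dx":-5.1,"dy":-1.95,"dz":0.66,"wx":0,"wy":0,"wz":0},{"dx":-5.1,"dy":-1.95,"dz":0.66,"wx":0,"wy":0,"wz":0}]' 1
python3 -m inch '[{"dx":0,"dy":0,"dz":0,"wx":0,"wy":0,"wz":9.4},{"dx":0,"dy":0,"dz":0,"wx":0,"wy":0,"wz":9.4},{"dx":0,"dy":0,"dz":0,"wx":0,"wy":0,"wz":9.4},{"dx":0,"dy":0,"dz":0,"wx":0,"wy":0,"wz":9.4},{"dx":0,"dy":0,"dz":0,"wx":0,"wy":0,"wz":9.4},{"dx":0,"dy":0,"dz":0,"wx":0,"wy":0,"wz":9.4},{"dx":0,"dy":0,"dz":0,"wx":0,"wy":0,"wz":9.4},{"dx":0,"dy":0,"dz":0,"wx":0,"wy":0,"wz":9.4},{"dx":0,"dy":0,"dz":0,"wx":0,"wy":0,"wz":0}]'
cat > look.py <<'E'
import sys
from h import *
from station import eyes,sense
a=np.radians(-10.9); to([.571,.245,.25],[0,0,-1],[np.cos(a),np.sin(a),0])
c=eyes.camera_params("wrist"); im=eyes.snapshot("wrist")[:,:,::-1].copy(); cv2.imwrite("pics/w2.png",im)
P,z=cyl(np.array([.571,.2516,.073]),-10.9)
cv2.polylines(im,[cv2.convexHull(proj(c,P).astype(np.float32)).astype(int)],True,(0,255,0),1)
cv2.imwrite("pics/w2o.png",im)
E
python3 look.py
```

```text
t: 1.15
tcp_pos: [0.572, 0.2441, 0.2506]
tool_rot: [0.223, 0.975, -0.0, -0.0]
force: [0.7, 1.1, 0.0]
finger_gap: 1.0
gripper_force: 0.0
t: 2.28
tcp_pos: [0.5709, 0.2455, 0.2508]
tool_rot: [0.771, 0.637, -0.0, -0.0]
force: [-0.5, 0.2, 1.0]
finger_gap: 0.999
gripper_force: 0.0
t 2.27 q [13. 33. 86. -0. 61. 24.] shift cm [-0.04  0.02  0.08]
turn deg [-0.04  0.02  0.1 ]
```

View pics/w2o.png

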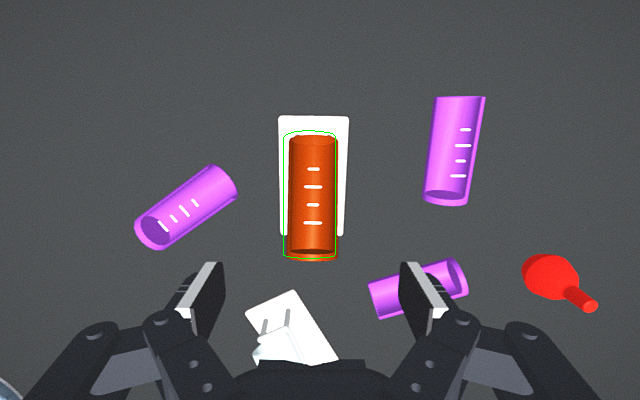

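The picture shows the amber beaker at (312,197), parallel to the fingers' gap, with its base end at the bottom near (312,255). The predicted outline is about 2 px to the left and slightly too wide, so I'll refit with all three views.

```bash
python3 - <<'E'
from h import *
from station import eyes
from scipy.optimize import minimize
C=[eyes.camera_params(n) for n in("scene","side","wrist")]
ms=[]
for f,(x,y,w,h) in (("scene0",(375,120,65,40)),("side0",(285,100,35,35)),("w2",(270,110,90,165))):
    im=cv2.imread(f"pics/{f}.png").astype(int); m=(im[:,:,2]-im[:,:,0]>25)&(im[:,:,2]>im[:,:,1]*1.5)
    k=np.zeros(m.shape,bool);k[y:y+h,x:x+w]=1;m=cv2.morphologyEx((m&k).astype(np.uint8),cv2.MORPH_CLOSE,np.ones((5,5)))
    ms.append(m);print(f,cv2.boundingRect(m))
for r in (140,160,180,200,220,240,250,256): xs=np.where(ms[2][r])[0];print(r,xs.min(),xs.max(),end='; ')
def pj(c,p):
    m=np.zeros((400,640),np.uint8);H=cv2.convexHull(proj(c,cyl(p[:3],p[3])[0]).astype(np.float32))
    cv2.fillConvexPoly(m,np.round(H*16).astype(int),1,shift=4);return m
S=np.array([1,1,1,1000])
def fit(idx):
    f=lambda p:sum((pj(C[i],p*S)!=ms[i]).sum()/ms[i].sum() for i in idx)
    p0=np.array([.571,.2516,.073,-.0109])
    r=minimize(f,p0,method='Nelder-Mead',options=dict(initial_simplex=np.vstack([p0]+[p0+d for d in np.diag([.01,.01,.01,.005])])))
    print(idx,(r.x*S).round(4),round(r.fun,3), [round((pj(C[i],r.x*S)!=ms[i]).sum()/ms[i].sum(),3) for i in range(3)])
print();fit([0,1,2]);fit([2]);fit([0,1])
E
```

```text
scene0 (393, 128, 38, 24)
side0 (293, 109, 16, 21)
w2 (286, 135, 52, 127)
140 290 337; 160 289 337; 180 288 337; 200 288 337; 220 288 336; 240 286 337; 250 286 337; 256 286 337; 
[0, 1, 2] [  0.5726   0.2494   0.0744 -10.1877] 0.394 [np.float64(0.128), np.float64(0.196), np.float64(0.071)]
[2] [  0.5724   0.2478   0.0692 -10.8225] 0.035 [np.float64(0.259), np.float64(0.293), np.float64(0.035)]
[0, 1] [  0.5706   0.2516   0.0735 -10.0608] 0.285 [np.float64(0.115), np.float64(0.17), np.float64(0.174)]
```

```bash
python3 -c "
from h import *
to([.571,.240,.131])"
python3 -m inch '[{"dx":-0.55,"dy":0.1,"dz":2,"wx":0,"wy":0,"wz":0},{"dx":0,"dy":0,"dz":2.5,"wx":0,"wy":0,"wz":0},{"dx":0,"dy":0,"dz":2.5,"wx":0,"wy":0,"wz":0},{"dx":0,"dy":0,"dz":2.5,"wx":0,"wy":0,"wz":0},{"dx":0,"dy":0,"dz":2.5,"wx":0,"wy":0,"wz":0},{"dx":0,"dy":0,"dz":0,"wx":0,"wy":0,"wz":0}]'
python3 -c "
from h import *
to([.571,.240,.131])"
```

```text
t 2.33 q [13. 33. 86. -0. 61. 24.] shift cm [-0.53  0.12 11.98]
t: 3.08
tcp_pos: [0.5696, 0.2396, 0.1291]
tool_rot: [0.771, 0.637, -0.002, -0.001]
force: [-0.1, -0.3, 0.5]
finger_gap: 1.007
gripper_force: 0.0
t 3.08 q [12. 43. 90. -0. 47. 23.] shift cm [ 0.07  0.13 -0.19]
```

```bash
python3 -m inch '[{"dx":0.1,"dy":0.1,"dz":-0.1,"wx":0,"wy":0,"wz":0},{"dx":0,"dy":0,"dz":0,"wx":0,"wy":0,"wz":0},{"dx":0,"dy":0,"dz":0,"wx":0,"wy":0,"wz":0},{"dx":0,"dy":0,"dz":0,"wx":0,"wy":0,"wz":0},{"dx":0,"dy":0,"dz":0,"wx":0,"wy":0,"wz":0},{"dx":0,"dy":0,"dz":0,"wx":0,"wy":0,"wz":0},{"dx":0,"dy":0,"dz":0,"wx":0,"wy":0,"wz":0},{"dx":0,"dy":0,"dz":0,"wx":0,"wy":0,"wz":0}]' 0 40
```

```text
t: 4.08
tcp_pos: [0.5711, 0.2413, 0.1338]
tool_rot: [0.771, 0.637, -0.0, -0.001]
force: [-3.7, 1.8, 6.2]
finger_gap: 0.509
gripper_force: 39.8
```

```bash
python3 -m inch '[{"dx":0,"dy":0,"dz":-1.5,"wx":0,"wy":0,"wz":0},{"dx":0,"dy":0,"dz":-2.5,"wx":0,"wy":0,"wz":0},{"dx":0,"dy":0,"dz":-3,"wx":0,"wy":0,"wz":0},{"dx":0,"dy":0,"dz":-3,"wx":0,"wy":0,"wz":0},{"dx":0,"dy":0,"dz":-3,"wx":0,"wy":0,"wz":0},{"dx":0,"dy":0,"dz":-3,"wx":0,"wy":0,"wz":0},{"dx":0,"dy":0,"dz":-3,"wx":0,"wy":0,"wz":0},{"dx":0,"dy":0,"dz":-2,"wx":0,"wy":0,"wz":0},{"dx":0,"dy":0,"dz":0,"wx":0,"wy":0,"wz":0}]'
python3 -m inch '[{"dx":0,"dy":0,"dz":0,"wx":0,"wy":-7,"wz":0},{"dx":0,"dy":0,"dz":0,"wx":0,"wy":-7,"wz":0},{"dx":0,"dy":0,"dz":0,"wx":0,"wy":-7,"wz":0},{"dx":0,"dy":0,"dz":0,"wx":0,"wy":-7,"wz":0},{"dx":0,"dy":0,"dz":0,"wx":0,"wy":-7,"wz":0},{"dx":0,"dy":0,"dz":0,"wx":0,"wy":0,"wz":0}]'
python3 -c "
from h import *
a=np.radians(-100.9);c,s=np.cos(np.radians(20)),np.sin(np.radians(20))
to([.571,.24,.345],[c*np.cos(a),c*np.sin(a),-s],[-np.sin(a),np.cos(a),0])"
```

```text
t: 5.2
tcp_pos: [0.5731, 0.2408, 0.3452]
tool_rot: [0.771, 0.637, 0.003, 0.002]
force: [0.1, -0.7, -1.6]
finger_gap: 0.506
gripper_force: 40.8
t: 5.95
tcp_pos: [0.5716, 0.2417, 0.3397]
tool_rot: [0.734, 0.608, -0.233, 0.19]
force: [-0.4, -0.8, -0.7]
finger_gap: 0.508
gripper_force: 40.8
t 5.95 q [ 23.  37.  70. -29.  94.  37.] shift cm [-0.45 -0.03 -0.33]
turn deg [ -0.05 -34.98   0.22]
```

Turning the right way. I'll finish the turn and work out the transfer.

```bash
python3 -m inch '[{"dx":0,"dy":0,"dz":0,"wx":0,"wy":-7,"wz":0},{"dx":0,"dy":0,"dz":0,"wx":0,"wy":-7,"wz":0},{"dx":0,"dy":0,"dz":0,"wx":0,"wy":-7,"wz":0},{"dx":0,"dy":0,"dz":0,"wx":0,"wy":-7,"wz":0},{"dx":0,"dy":0,"dz":0,"wx":0,"wy":-7,"wz":0},{"dx":0,"dy":0,"dz":0,"wx":0,"wy":0,"wz":0}]'
python3 - <<'E'
from h import *
a=np.radians(-100.9);c,s=np.cos(np.radians(20)),np.sin(np.radians(20))
z=np.array([c*np.cos(a),c*np.sin(a),-s])
# grasp pt 10 mm toward base of centre; hover rim 40 mm over the peg tip: centre z=.088+.05+.04
G=np.array([.583,-.223,.178+.01]); to(G-z*.054,z,[-np.sin(a),np.cos(a),0])
E
```

```text
t: 6.7
tcp_pos: [0.5719, 0.2404, 0.3399]
tool_rot: [0.631, 0.523, -0.443, 0.364]
force: [0.3, -0.1, -0.9]
finger_gap: 0.506
gripper_force: 40.8
t 6.7 q [ 28.  47.  65. -53. 114.  38.] shift cm [-1.29  9.9  42.34]
turn deg [-0.08 -0.05  0.22]
```

```bash
python3 -m inch '[{"dx":0,"dy":0.6,"dz":2.3,"wx":0,"wy":0,"wz":0},{"dx":-0.1,"dy":1.1,"dz":4.7,"wx":0,"wy":0,"wz":0},{"dx":-0.2,"dy":1.1,"dz":4.7,"wx":0,"wy":0,"wz":0},{"dx":-0.2,"dy":1.1,"dz":4.7,"wx":0,"wy":0,"wz":0},{"dx":-0.2,"dy":1.1,"dz":4.7,"wx":0,"wy":0,"wz":0},{"dx":-0.2,"dy":1.1,"dz":4.7,"wx":0,"wy":0,"wz":0},{"dx":-0.2,"dy":1.1,"dz":4.7,"wx":0,"wy":0,"wz":0},{"dx":-0.2,"dy":1.1,"dz":4.7,"wx":0,"wy":0,"wz":0},{"dx":0,"dy":1.1,"dz":4.6,"wx":0,"wy":0,"wz":0},{"dx":0,"dy":0.6,"dz":2.4,"wx":0,"wy":0,"wz":0}]'
python3 -m inch '[{"dx":0,"dy":0,"dz":0,"wx":0,"wy":0,"wz":0},{"dx":0,"dy":0,"dz":0,"wx":0,"wy":0,"wz":0}]'
python3 - <<'E'
from h import *
from station import eyes
a=np.radians(-100.9);c,s=np.cos(np.radians(20)),np.sin(np.radians(20))
z=np.array([c*np.cos(a),c*np.sin(a),-s])
G=np.array([.583,-.223,.178+.01]); to(G-z*.054,z,[-np.sin(a),np.cos(a),0])
t=[]
for n,(x,y) in (("scene",(230,180)),("side",(300,150))):
    im=eyes.snapshot(n)[:,:,::-1].copy(); cv2.imwrite(f"pics/{n}1.png",im)
    t.append(cv2.resize(im[y:y+120,x:x+100],None,fx=4,fy=4,interpolation=cv2.INTER_CUBIC))
cv2.imwrite("pics/over.png",np.hstack(t))
E
```

```text
t: 7.95
tcp_pos: [0.5939, -0.1747, 0.2101]
tool_rot: [0.634, 0.52, -0.442, 0.364]
force: [0.2, 1.4, -1.6]
finger_gap: 0.51
gripper_force: 40.8
t: 8.2
tcp_pos: [0.5947, -0.1711, 0.2107]
tool_rot: [0.632, 0.522, -0.442, 0.366]
force: [0.2, 0.5, -0.4]
finger_gap: 0.506
gripper_force: 40.9
t 8.2 q [ -7.  50.  88. -73.  78.  47.] shift cm [ 0.31 -0.17  0.38]
turn deg [ 0.05 -0.05 -0.07]
```

View pics/over.png

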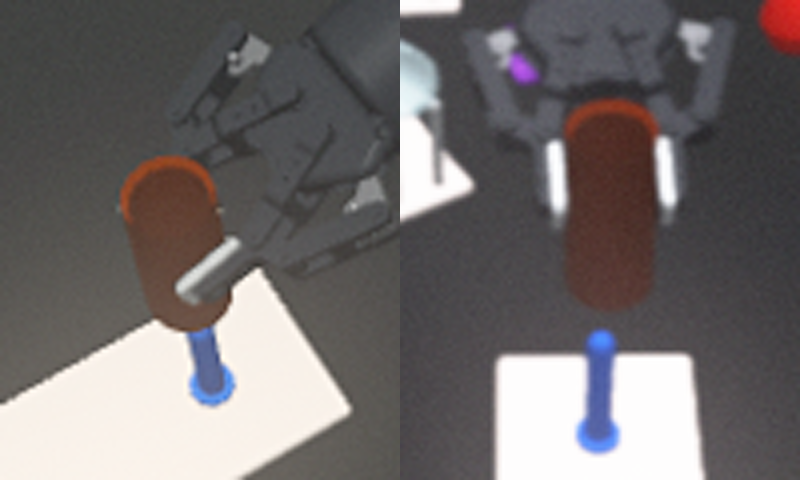

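The picture shows the beaker held mouth down above the free peg. In the side crop its axis is at x≈610 against the peg's 600, so it looks a few mm off. I'll fit it to the outline extents.

```bash
cat > fitv.py <<'E'
from h import *
from station import eyes
C=[eyes.camera_params(n) for n in("scene","side")]
def bb(p):
    z=R.from_rotvec([p[3],p[4],0]).apply([0,0,-1]);u=np.cross(z,[1,0,0]);u/=np.linalg.norm(u);v=np.cross(z,u)
    t=np.linspace(0,2*np.pi,60)[:,None];ring=.022*(np.cos(t)*u+np.sin(t)*v);P=np.vstack([p[:3]+z*.05+ring,p[:3]-z*.05+ring])
    return np.concatenate([np.r_[q.min(0),q.max(0)] for q in (proj(c,P) for c in C)])
def fitv(obs,p0):
    r=least_squares(lambda p:np.r_[bb(p)-obs,p[3:]*20],[*p0,0,0]);print(r.x[:3].round(4),'tilt deg',np.degrees(r.x[3:]).round(1),'res',r.fun.round(1))
E
python3 -c "
from fitv import *
fitv(np.array([260,218.75,288,263,341.25,174.5,364.5,227]),[.583,-.223,.178])"
```

```text
[ 0.5844 -0.2242  0.1827] tilt deg [-0.2 -0.5] res [-0.2 -0.2  0.4  0.2 -0.4 -0.4  0.3  0.6 -0.1 -0.2]
```

```bash
python3 -m inch '[{"dx":0.8,"dy":-0.1,"dz":0.29,"wx":0,"wy":0,"wz":0},{"dx":0.8,"dy":0,"dz":0.29,"wx":0,"wy":0,"wz":0},{"dx":0.8,"dy":0,"dz":0.29,"wx":0,"wy":0,"wz":0},{"dx":0.8,"dy":0,"dz":0.29,"wx":0,"wy":0,"wz":0},{"dx":0.8,"dy":0,"dz":0.29,"wx":0,"wy":0,"wz":0},{"dx":0.8,"dy":0,"dz":0.29,"wx":0,"wy":0,"wz":0},{"dx":0.8,"dy":0,"dz":0.29,"wx":0,"wy":0,"wz":0},{"dx":0.8,"dy":0,"dz":0.29,"wx":0,"wy":0,"wz":0},{"dx":0.8,"dy":0,"dz":0.29,"wx":0,"wy":0,"wz":0},{"dx":0.8,"dy":0,"dz":0.29,"wx":0,"wy":0,"wz":0}]'
python3 -m inch '[{"dx":0,"dy":0,"dz":0,"wx":0,"wy":0,"wz":0},{"dx":0,"dy":0,"dz":0,"wx":0,"wy":0,"wz":0}]'
python3 - <<'E'
from h import *
a=np.radians(-100.9);c,s=np.cos(np.radians(20)),np.sin(np.radians(20))
z=np.array([c*np.cos(a),c*np.sin(a),-s])
# hover TCP was (.5947,-.1711,.2107) with centre (.5844,-.2242,.1827)
P=np.array([.5947,-.1711,.2107])+np.array([.583,-.223,.058])-[.5844,-.2242,.1827]; to(P,z,[-np.sin(a),np.cos(a),0])
E
```

```text
t: 9.55
tcp_pos: [0.5935, -0.1717, 0.1244]
tool_rot: [0.632, 0.522, -0.442, 0.365]
force: [0.2, 0.3, -2.3]
finger_gap: 0.512
gripper_force: 40.9
t: 9.8
tcp_pos: [0.5936, -0.1717, 0.125]
tool_rot: [0.632, 0.521, -0.442, 0.365]
force: [0.2, -0.5, -2.0]
finger_gap: 0.509
gripper_force: 40.9
t 9.8 q [ -7.  58.  88. -75.  76.  54.] shift cm [ 3.73 -0.06  1.18]
turn deg [-0.    0.01 -0.01]
```

```bash
python3 -m inch '[{"dx":0.4,"dy":0,"dz":0.14,"wx":0,"wy":0,"wz":0},{"dx":0.4,"dy":0,"dz":0.14,"wx":0,"wy":0,"wz":0},{"dx":0.4,"dy":0,"dz":0.14,"wx":0,"wy":0,"wz":0},{"dx":0.4,"dy":0,"dz":0.14,"wx":0,"wy":0,"wz":0},{"dx":0.4,"dy":0,"dz":0.14,"wx":0,"wy":0,"wz":0},{"dx":0.4,"dy":0,"dz":0.14,"wx":0,"wy":0,"wz":0},{"dx":0.4,"dy":0,"dz":0.14,"wx":0,"wy":0,"wz":0},{"dx":0.4,"dy":0,"dz":0.14,"wx":0,"wy":0,"wz":0},{"dx":0,"dy":0,"dz":0,"wx":0,"wy":0,"wz":0}]'
python3 -m inch '[{"dx":0.1,"dy":0,"dz":0.04,"wx":0,"wy":0,"wz":0},{"dx":0.1,"dy":0,"dz":0.04,"wx":0,"wy":0,"wz":0},{"dx":0,"dy":0,"dz":0,"wx":0,"wy":0,"wz":0}]'
```

```text
t: 10.92
tcp_pos: [0.5934, -0.1712, 0.0905]
tool_rot: [0.632, 0.522, -0.443, 0.365]
force: [0.3, 0.7, -0.9]
finger_gap: 0.51
gripper_force: 40.9
t: 11.3
tcp_pos: [0.5935, -0.1713, 0.0889]
tool_rot: [0.632, 0.522, -0.442, 0.365]
force: [0.3, -0.3, -0.8]
finger_gap: 0.508
gripper_force: 40.9
```

```bash
python3 -m inch '[{"dx":0.1,"dy":0,"dz":0.04,"wx":0,"wy":0,"wz":0},{"dx":0.1,"dy":0,"dz":0.04,"wx":0,"wy":0,"wz":0},{"dx":0,"dy":0,"dz":0,"wx":0,"wy":0,"wz":0}]'
python3 -m inch '[{"dx":0.1,"dy":0,"dz":0.04,"wx":0,"wy":0,"wz":0},{"dx":0,"dy":0,"dz":0,"wx":0,"wy":0,"wz":0}]'
```

```text
t: 11.68
tcp_pos: [0.5935, -0.1714, 0.0866]
tool_rot: [0.632, 0.522, -0.442, 0.365]
force: [0.1, -0.4, -1.7]
finger_gap: 0.508
gripper_force: 40.9
t: 11.92
tcp_pos: [0.5936, -0.1715, 0.0863]
tool_rot: [0.631, 0.521, -0.443, 0.366]
force: [0.1, -0.2, 2.5]
finger_gap: 0.508
gripper_force: 40.9
```

```bash
python3 -m inch '[{"dx":0.1,"dy":0,"dz":0.04,"wx":0,"wy":0,"wz":0},{"dx":0,"dy":0,"dz":0,"wx":0,"wy":0,"wz":0}]'
python3 - <<'E'
from h import *
from station import eyes
t=[]
for n,(x,y) in (("scene",(230,180)),("side",(300,170))):
    im=eyes.snapshot(n)[:,:,::-1].copy()
    t.append(cv2.resize(im[y:y+120,x:x+100],None,fx=4,fy=4,interpolation=cv2.INTER_CUBIC))
cv2.imwrite("pics/down.png",np.hstack(t))
E
```

```text
t: 12.18
tcp_pos: [0.5936, -0.1716, 0.0861]
tool_rot: [0.631, 0.521, -0.443, 0.366]
force: [-1.4, 0.4, 5.3]
finger_gap: 0.511
gripper_force: 40.9
```

View pics/down.png

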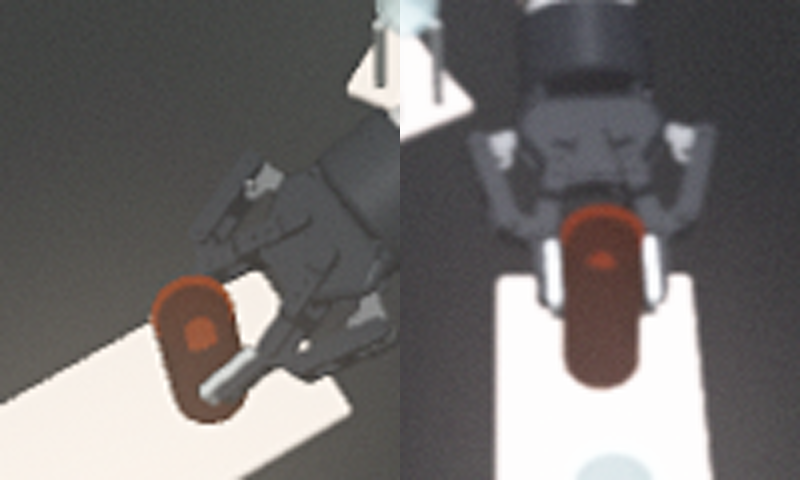

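The beaker is over the peg: its tip shows through the glass at scene crop (200,332), and the rim is on the plate with about 5 N of contact. I'll release and back off along the tool.

```bash
python3 -m inch '[{"dx":-0.05,"dy":0,"dz":0,"wx":0,"wy":0,"wz":0},{"dx":0,"dy":0,"dz":0,"wx":0,"wy":0,"wz":0},{"dx":0,"dy":0,"dz":0,"wx":0,"wy":0,"wz":0},{"dx":0,"dy":0,"dz":0,"wx":0,"wy":0,"wz":0},{"dx":0,"dy":0,"dz":0,"wx":0,"wy":0,"wz":0},{"dx":0,"dy":0,"dz":0,"wx":0,"wy":0,"wz":0}]' 0.9
python3 -m inch '[{"dx":0,"dy":0,"dz":-0.7,"wx":0,"wy":0,"wz":0},{"dx":0,"dy":0,"dz":-1,"wx":0,"wy":0,"wz":0},{"dx":0,"dy":0,"dz":-1.5,"wx":0,"wy":0,"wz":0},{"dx":0,"dy":0,"dz":-2,"wx":0,"wy":0,"wz":0},{"dx":0,"dy":0,"dz":-2,"wx":0,"wy":0,"wz":0},{"dx":0,"dy":0,"dz":-2,"wx":0,"wy":0,"wz":0},{"dx":0,"dy":0,"dz":-2,"wx":0,"wy":0,"wz":0},{"dx":0,"dy":0,"dz":-1,"wx":0,"wy":0,"wz":0},{"dx":0,"dy":0,"dz":0,"wx":0,"wy":0,"wz":0}]'
python3 - <<'E'
from h import *
from station import eyes
t=[]
for n,(x,y) in (("scene",(230,180)),("side",(300,170))):
    im=eyes.snapshot(n)[:,:,::-1].copy()
    t.append(cv2.resize(im[y:y+120,x:x+100],None,fx=4,fy=4,interpolation=cv2.INTER_CUBIC))
cv2.imwrite("pics/end.png",np.hstack(t))
E
```

```text
t: 13.02
tcp_pos: [0.5935, -0.1716, 0.085]
tool_rot: [0.632, 0.522, -0.442, 0.365]
force: [0.3, 0.5, -0.2]
finger_gap: 0.905
gripper_force: 0.0
t: 14.15
tcp_pos: [0.6155, -0.0582, 0.127]
tool_rot: [0.632, 0.522, -0.442, 0.366]
force: [-0.2, -0.5, 0.2]
finger_gap: 0.896
gripper_force: 0.0
```

View pics/end.png

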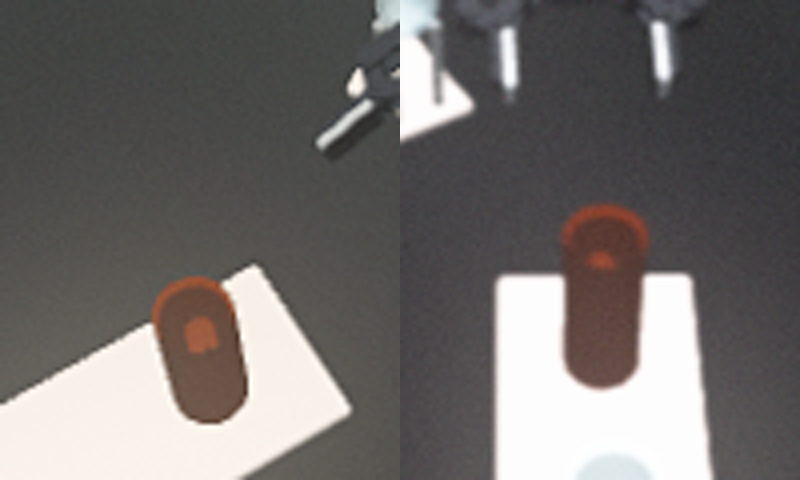

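The amber beaker stands upright over the peg at scene crop (200,350), with the gripper clear of it. One full view to check the clear beaker and the arm's clearance.

```bash
python3 - <<'E'
from h import *
from station import eyes
cv2.imwrite("pics/full.png",np.hstack([eyes.snapshot(n)[60:360,140:540,::-1] for n in ("scene","side")]))
E
```

```text
(no output)
```

View pics/full.png

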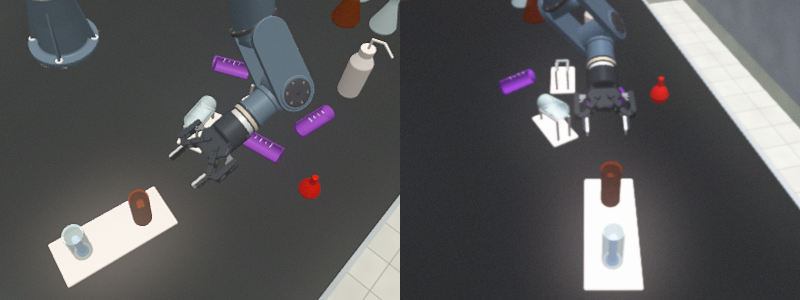

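```bash
python3 -m inch '[{"dx":-1.4,"dy":0,"dz":-0.5,"wx":0,"wy":0,"wz":0},{"dx":-1.4,"dy":0,"dz":-0.5,"wx":0,"wy":0,"wz":0},{"dx":-1.4,"dy":0,"dz":-0.5,"wx":0,"wy":0,"wz":0},{"dx":-1.4,"dy":0,"dz":-0.5,"wx":0,"wy":0,"wz":0},{"dx":0,"dy":0,"dz":0,"wx":0,"wy":0,"wz":0},{"dx":0,"dy":0,"dz":0,"wx":0,"wy":0,"wz":0}]'
python3 -c "
from station import workorder
print(workorder.sign_off())"
```

```text
t: 15.1
tcp_pos: [0.615, -0.0593, 0.1861]
tool_rot: [0.632, 0.522, -0.442, 0.365]
force: [0.3, 0.3, 0.5]
finger_gap: 0.897
gripper_force: 0.0
the job is handed in; nothing more can be done
None
```

The amber beaker now stands mouth down over the free blue peg with its rim on the base plate, released only after about 5 N of contact; both clear beakers look undisturbed, and the job was handed in at about 15 s of the 42 s allowed, with no verdict returned.

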